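# Tap the clamp's wedge tight on the memory stick

## Task

The red memory stick is to be dusted for prints and sits loose in the wedge clamp. Pick up the mallet and drive the wedge in with light, separate taps on its orange butt, drawing the mallet back between taps, until the wedge stops advancing and the stick is held tight; finish with one more tap that no longer moves it, but do not go on to harder blows, which would crush the stick. Touch the clamp only with the mallet, lay the mallet back flat on the desk clear of the clamp, and leave the other things alone.

Things in the scene. Friction and masses are not known exactly. Their poses are not given: they have to be found in the camera images.
- clamp: Low aluminium wedge clamp fixed to the desk: bed 12 mm thick, spanning x -65 to 85 and y -60 to 60 mm from its origin (on the desk, z up). From its near (-x) edge to the far one: a rail 40 mm high, the wedge, the jaw, the stick, and a fence 30 mm high, set a few mm differently each time. The wedge sticks out of its -y side.
- wedge: Pale wooden wedge 130 long, 26 mm high, captive: slides only along the clamp's +y (same axes). Origin: centre of its struck face, the orange butt, 36 (x) x 27 (z) mm, facing -y, 26.5 mm above the desk, at first 65 mm outside the bed. Gets tight after some 10 to 45 mm, not known beforehand. About 8 N moves it while loose; it stays where left. A blow on it must stay under 30 N.
- jaw: Grey-faced aluminium jaw, 70 mm long in y, moved along the clamp's +x by the wedge, 1 mm for 6 mm of wedge. Origin: middle of its gripping face. Once the stick is gripped, the wedge's resistance climbs within a few mm: pushed to 13 to 18 N it is properly tight; above 25 N the stick is crushed.
- stick: Red memory stick with metal plug, 18 x 56 x 8 mm, lying flat and loose between jaw and fence, long side along the clamp's y. Origin: centre of its underside. Properly tight is a jaw force on it of 20 N or more; over 120 N crushes it.
- mallet: Small mallet lying flat: black cylindrical head 36 mm across with white faces, 64 mm long over the faces along its own y; wooden handle 20 wide (y) x 22 high (z) along its own -x, from 14 to 142 mm behind the head's middle. Origin under the middle of the head; head and handle axes are 18 mm above it. About 160 g.
- jar_green: Bystander: jar of green powder with black lid, 54 mm wide, 56 mm high, origin underneath.
- tweezers: Bystander: steel tweezers, 127 mm long, origin underneath in the middle.
- lens_cap: Bystander: black lens cap, 59 mm wide, 10 mm high, origin underneath.
- badge: Bystander: round black leather badge holder, 86 mm wide, 12 mm high, origin underneath.
- powder_brush: Bystander: brush with wooden handle, 170 mm long, origin underneath in the middle.

How it is judged:
By the outcome, as a careful person would: the job done as asked, in the order asked, and still so for the second after the job is handed in, with the robot touching nothing.
It also fails if it takes over 45 s, if anything falls off the work surface, if the arm or the gripper's body presses on something with over 40 N, if the wrist force passes 120 N, or if a joint passes its speed limit or range.

## Robot

A 6-joint arm with a two-finger parallel gripper is mounted at the origin on a cart in front of the work surface, level with it; the furniture and walls round the work are solid. World frame = base frame: x ahead of the robot, y to its left, z up, the work surface at z = 0. Lengths are in m, angles in rad, forces in N, time in s.
With the tool pointing down it reaches from about 0.3 to 0.775 m from the base axis. Payload 14.6 kg.
Tool frame: the origin (TCP) lies on the centre line of the jaws, within the pads' length; the fingertips stand ctrl.tcp_to_tips ahead of it and the grasp point (between the pads) lies 2 mm behind it (ctrl.tcp_to_tips is the distance from the TCP to the fingertips, in m); z points along the fingers, y is the line along which they close (so a half turn about z gives the same grasp; the last joint's range is limited). The gripper opens to 94 mm and grips with 3 to 60 N. Pads are 16 mm wide; open, the fingers measure 119 mm over their backs; the gripper's body (75 mm by 177 mm) begins 78 mm behind the grasp point.
Start: joints at [1.248, 0.3, 1.521, -0, 1.321, -0.067], TCP at [0.139, 0.532, 0.222] pointing down, gripper open.
Joint ranges: [-3.03, 3.03], [-0.79, 2.21], [0.23, 2.52], [-1.04, 4.18], [0, 3.07], [-2.55, 2.55]. Speed limits (rad/s): [2.22, 2.22, 2.57, 3.14, 3.14, 3.14].

## Interface

Orientations are given as [roll, pitch, yaw] about the fixed x, y, z axes, in that order (R = Rz(yaw) Ry(pitch) Rx(roll)).
In Python, from station import telemetry, viewer, hand_in, ctrl gives the robot as it stands.
- The arm moves only by the tool step_arm, never from a script. Its argument "plan" is a list of rows, each an object of numbers: "dx", "dy", "dz": the shift along the tool's x, y, z scaled (see below); "rx", "ry", "rz": the turn, a rotation vector about the tool's x, y, z scaled (see below); "claw": the closure, from 0 (fully open) to 1 (shut). In form: [{"dx": .., "dy": .., "dz": .., "rx": .., "ry": .., "rz": .., "claw": ..}, ...]. A call has 1 to 10 rows; each row shifts and turns the commanded pose from where the row before left it, along the tool's axes as they then stand; what a row does not reach is not made up. The controller multiplies each number of a shift by 0.1 m and each number of a turn by 90 degrees. A row lasts 1/10 s, in which the tool goes at most 50 mm and 8.59 degrees, less where a joint would pass 70% of its speed; a pose out of reach is approached as far as the arm can. A call with a number of a shift or a turn outside -1 to 1 is refused whole. A call with a gripper value outside its range is refused whole. The fingers move at their own pace and stop on an object; "grip_force" is the grip in N (left out, the last holds). Time passes only in rows, so rows that do not move let the fingers close. It gives the time, the measured TCP pose, the force, the opening and the grip force at its end, in the units of the state.
- telemetry.get_obs(): the state, without advancing time (a new reading comes with each control period).
- viewer.camera(name): name is "scene" or "top"; returns a dict with "img" (384x512x3 uint8, red, green, blue), "z_map" (384x512 float32, m along the optical axis (not along the pixel's ray), 0 where there is no reading), "fx", "fy", "cx", "cy" (pixels), "R" (3x3) and "t" (3): a world point X has camera coordinates R X + t. Camera axes: x right, y down, z forward; pixel columns grow to the right and rows downward; lengths in m; the calibration is good to about 2 mm. A picture is of the moment at which its call begins.
- hand_in(): hands the job in; it is judged then, once.
Trained networks look in a picture, given as the dict that the camera call returned (one of the last four; its "shot" number tells which), for a name from the list of things; names that differ only in an ending like _2 or _b are one class to them, and where a whole thing is asked for, a point or a joint stands for the part that bears it (a point fixed in the world has none). Each returns a list of dicts, best first, with "score" (0 to 1); they miss things now and then, are a little off and sometimes report something else, mostly with a low value. They report only what shows in the picture. A call takes as long as a camera call.
- viewer.recognise(target, picture): "rect" ([left, top, right, bottom] in pixels, round what is visible of it).
The state is a dict: "time_s": time; "qpos": joint angles; "joint_vel": joint speeds; "tau": joint torques, N m; "ee_pos": TCP position; "eef_rot": TCP orientation; "force": force on the tool from outside, world axes, zero at the start; "moment": the same for the moment, N m; "grip_width": finger opening in m; "grip_force": force on a finger pad.
Only numpy, scipy, OpenCV 4.12 (cv2) and the standard library are available. Lean on these libraries where they do the work, as an engineer would, in place of code of your own. Each camera call takes 0.05 s, during which the arm holds its last target. There are 200 camera calls.

## Working session

There is one attempt and no reset: what is moved stays moved. The work goes in short steps, Python scripts to look and compute and a tool call to move; the robot and the scene stay as the last step left them, time stands still between calls to the robot, and variables do not carry over. Pictures are saved under pics/ and viewed, at most 10 in all, crops included, and the job is handed in when it is done.

Besides the shell and the picture viewer there is one more tool, called after "Request:" by a JSON object that holds its "op" and its "data", one argument or row to a line. step_arm: Moves the arm, as the interface text tells. Shifts and turns lie within -1 to 1; 1 stands for 0.1 m of shift or 90 degrees of turn. Its arguments: {"type":"object","properties":{"plan":{"type":"array"},"grip_force":{"type":"number"}},"required":["plan"]}

```bash
mkdir -p pics; ls; cat > h.py <<'E'
import numpy as np,cv2
from station import telemetry, viewer, hand_in, ctrl
def cloud(p):
    z=p["z_map"];v,u=np.mgrid[:z.shape[0],:z.shape[1]]
    c=np.stack([(u-p["cx"])/p["fx"]*z,(v-p["cy"])/p["fy"]*z,z],-1)
    w=(c-p["t"])@p["R"]   # R^T (c-t)
    w[z==0]=np.nan
    return w
def save(p,n): cv2.imwrite(f"pics/{n}.png",p["img"][:,:,::-1])
E
python3 - <<'E'
from h import *
o=telemetry.get_obs();print(o,ctrl.tcp_to_tips)
for c in("top","scene"):
    p=viewer.camera(c);save(p,c+"0");W=cloud(p);np.savez(c+"0.npz",W=W,img=p["img"])
    for n in("clamp","wedge","jaw","stick","mallet","jar_green","tweezers","lens_cap","badge","powder_brush"):
        for r in viewer.recognise(n,p)[:2]:
            l,t,rr,b=[int(x) for x in r["rect"]]
            m=W[t:b,l:rr].reshape(-1,3);m=m[m[:,2]>.004]
            print(c,n,round(r["score"],2),(l,t,rr,b),np.nanmedian(m,0).round(3) if len(m) else None)
E
```

```text
pics
{'time_s': 0.0, 'qpos': array([ 1.24840757e+00,  3.00428838e-01,  1.52159902e+00, -5.02479122e-05,
        1.32068796e+00, -6.66155100e-02]), 'joint_vel': array([ 0.00229515,  0.00107377, -0.00050357, -0.00156405,  0.00032527,
       -0.00201965]), 'tau': array([-1.13074275e-03, -5.31805408e+01, -3.52740884e+01,  7.08012516e-02,
        2.43549328e-02, -8.16635634e-05]), 'ee_pos': array([0.13909061, 0.53186508, 0.22190191]), 'eef_rot': array([-3.14046874e+00, -2.62022301e-05,  2.88583186e+00]), 'force': array([0.88869189, 0.27640039, 0.00445224]), 'moment': array([ 0.02298143,  0.00721687, -0.03059898]), 'grip_force': 0.0, 'grip_width': 0.09393865027159912} 0.017
top clamp 0.9 (186, 153, 264, 218) [0.582 0.079 0.031]
top wedge 0.55 (213, 186, 265, 209) [0.565 0.035 0.04 ]
top jaw 0.55 (199, 185, 227, 207) [0.568 0.083 0.033]
top stick 0.59 (201, 178, 221, 186) [0.605 0.094 0.022]
top mallet 0.81 (318, 178, 340, 242) [ 0.554 -0.201  0.031]
top jar_green 0.95 (207, 115, 231, 145) [0.731 0.071 0.057]
top tweezers 0.22 (206, 115, 230, 141) [0.731 0.071 0.057]
top lens_cap 0.9 (232, 
[... 249 characters left out ...]
, 158) [0.729 0.061 0.043]
scene wedge 0.63 (214, 163, 265, 203) [0.564 0.033 0.032]
scene jaw 0.6 (207, 153, 245, 176) [0.575 0.08  0.031]
scene stick 0.52 (227, 150, 245, 164) [0.613 0.095 0.026]
scene mallet 0.78 (255, 226, 334, 286) [ 0.554 -0.209  0.029]
scene jar_green 0.64 (274, 121, 298, 157) [0.728 0.062 0.045]
scene tweezers 0.75 (301, 160, 332, 193) [ 0.73  -0.051  0.008]
scene tweezers 0.68 (195, 272, 248, 314) [ 0.389 -0.191  0.009]
scene lens_cap 0.94 (153, 216, 181, 242) [0.382 0.004 0.01 ]
scene lens_cap 0.54 (203, 153, 243, 176) [0.569 0.083 0.031]
scene badge 0.56 (196, 273, 248, 316) [ 0.389 -0.191  0.009]
scene powder_brush 0.89 (345, 176, 406, 225) [ 0.79  -0.176  0.009]
```

```bash
python3 - <<'E'
import cv2
a=cv2.imread("pics/top0.png")[95:300,170:370];b=cv2.imread("pics/scene0.png")[110:320,140:420]
cv2.imwrite("pics/topc.png",cv2.resize(a,None,fx=3.0,fy=2.9,interpolation=2)[:600]);cv2.imwrite("pics/scenec.png",cv2.resize(b,None,fx=2.8,fy=2.8,interpolation=2))
import numpy as np
d=np.load("top0.npz");W=d["W"];img=d["img"].astype(int)
hsv=cv2.cvtColor(d["img"],cv2.COLOR_RGB2HSV)
# mallet
def rect(m,name):
    P=W[m][:,:2].astype(np.float32);print(name,len(P),cv2.minAreaRect(P),W[m].min(0).round(3),W[m].max(0).round(3))
x,y,z=W[...,0],W[...,1],W[...,2]
reg=(abs(x-.55)<.12)&(abs(y+.2)<.08)&(z>.012);rect(reg,"mallet")
v=np.argwhere(reg);print(v.min(0),v.max(0))
for r in range(v[:,0].min(),v[:,0].max()+1,4):
    c=np.where(reg[r])[0]; print(r,c.min(),c.max(),W[r,c].mean(0).round(3),W[r,c.min()].round(3),W[r,c.max()].round(3),img[r,c[len(c)//2]])
reg=(abs(x-.58)<.13)&(abs(y-.07)<.13)&(z>.006)&(x<.69);rect(reg,"clamp+wedge")
o=reg&(hsv[...,0]<18)&(hsv[...,0]>4)&(hsv[...,1]>150);rect(o,"orange") if o.any() else 0
r_=reg&(z>.034);rect(r_,"z>34")
E
```

```text
mallet 805 ((0.5323156118392944, -0.20147107541561127), (0.15996862947940826, 0.06246078759431839), 1.8495668172836304) [ 0.453 -0.231  0.012] [ 0.612 -0.168  0.04 ]
[179 314] [243 340]
179 326 328 [ 0.612 -0.2    0.025] [ 0.612 -0.197  0.025] [ 0.612 -0.202  0.025] [212 179 143]
183 314 340 [ 0.6   -0.198  0.035] [ 0.603 -0.168  0.017] [ 0.6   -0.23   0.035] [24 26 25]
187 314 340 [ 0.59  -0.198  0.035] [ 0.593 -0.169  0.013] [ 0.59  -0.23   0.035] [42 41 41]
191 315 340 [ 0.581 -0.199  0.031] [ 0.581 -0.169  0.029] [ 0.581 -0.231  0.029] [33 25 21]
195 324 331 [ 0.571 -0.199  0.031] [ 0.571 -0.191  0.027] [ 0.571 -0.208  0.031] [203 129  78]
199 324 332 [ 0.561 -0.201  0.029] [ 0.561 -0.191  0.027] [ 0.561 -0.211  0.026] [200 127  76]
203 324 332 [ 0.551 -0.201  0.028] [ 0.552 -0.192  0.023] [ 0.551 -0.211  0.028] [200 127  77]
207 324 332 [ 0.541 -0.2    0.03 ] [ 0.542 -0.193  0.015] [ 0.541 -0.21   0.033] [197 127  76]
211 324 332 [ 0.531 -0.201  0.027] [ 0.532 -0.193  0.013] [ 0.531 -0.21   0.029] [196 126  75]
215 325 333 [ 0.521 -0.202  0.03 ] [ 0.522 -0.194  0.023] [ 0.522 -0
[... 478 characters left out ...]
4  0.027] [193 122  72]
239 326 334 [ 0.462 -0.204  0.029] [ 0.462 -0.195  0.024] [ 0.462 -0.214  0.028] [196 126  74]
243 327 334 [ 0.453 -0.205  0.028] [ 0.453 -0.197  0.026] [ 0.453 -0.214  0.025] [43 43 40]
clamp+wedge 3781 ((0.569446861743927, 0.07303155958652496), (0.23699484765529633, 0.255139023065567), 0.3884086608886719) [ 0.45  -0.054  0.006] [0.688 0.2   0.235]
orange 23 ((0.5750168561935425, -0.03681936115026474), (0.03187112510204315, 0.0039703757502138615), 9.776246070861816) [ 0.559 -0.039  0.035] [ 0.591 -0.034  0.043]
z>34 1792 ((0.5613375306129456, 0.10210541635751724), (0.13342738151550293, 0.2757164239883423), 27.32637596130371) [ 0.45  -0.042  0.034] [0.634 0.2   0.235]
```

View pics/topc.png

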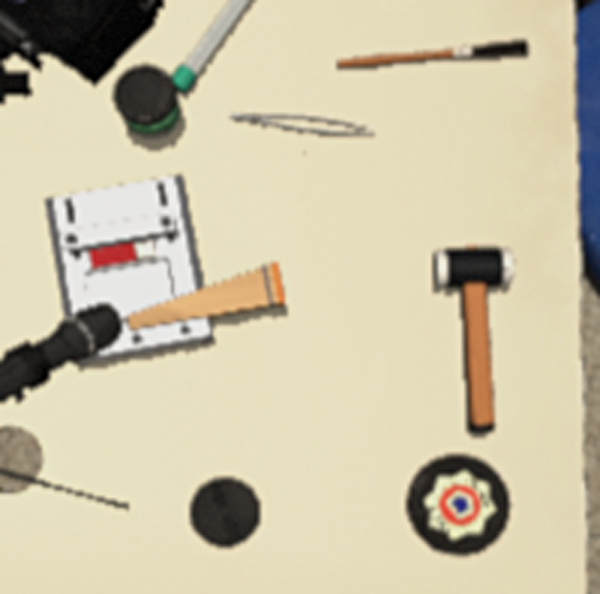

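View pics/scenec.png

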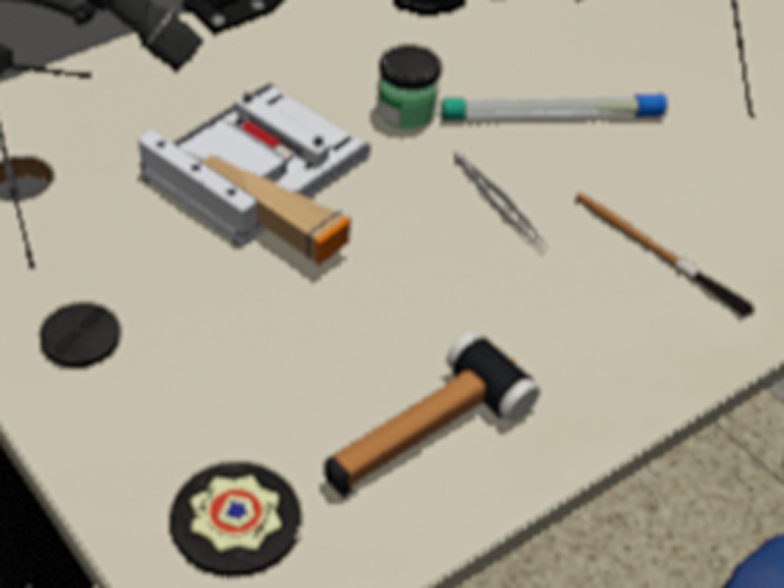

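The top crop shows the clamp at (125,265) turned about 10°, the orange butt at (278,285), and the mallet head at (472,268) with its handle pointing down. A black object at (90,325) overhangs the clamp, so I'll check its height before sweeping the arm across.

```bash
python3 - <<'E'
import numpy as np,cv2
d=np.load("top0.npz");W=d["W"];x,y,z=[W[...,i] for i in range(3)]
m=z>.07
n,l,s,c=cv2.connectedComponentsWithStats(m.astype(np.uint8))
for i in range(1,n):
    if s[i,4]>30:
        P=W[l==i];print(s[i],P.min(0).round(3),P.max(0).round(3))
for h in np.arange(.07,.6,.04):
    k=(abs(x-.45)<.3)&(y>-.3)&(y<.4)&(z>h)&(z<=h+.04)
    if k.any():print(round(h,2),k.sum(),W[k].min(0).round(2),W[k].max(0).round(2))
# clamp yaw: far bed edge, right bed edge
pts=[]
reg=(z>.006)&(z<.05)&(x>.48)&(x<.69)&(y>-.05)&(y<.2)
for u in range(190,228,2):
    r=np.where(reg[140:230,u])[0]+140
    pts.append(W[r.min()+1,u])
pts=np.array(pts);print(pts.round(3)[::3]);print("far edge slope deg",np.degrees(np.polyfit(pts[:,1],pts[:,0],1)[0].__float__()) , np.degrees(np.arctan(np.polyfit(pts[:,1],pts[:,0],1)[0])))
# wedge/rail edge near the butt: lower edge of wedge
pts=[]
for u in range(246,262,2):
    r=np.where(reg[140:230,u]&(z[140:230,u]>.025))[0]+140
    pts.append(np.r_[W[r.max()],W[r.min()]])
print(np.array(pts).round(3))
a=cv2.imread("pics/top0.png");b=cv2.imread("pics/scene0.png")
cv2.imwrite("pics/both.png",cv2.resize(np.hstack([a,b]),(800,300),interpolation=3))
E
```

```text
[502   0  10  16  98] [ 1.03  -0.668  0.07 ] [ 1.073 -0.649  0.092]
[  95   49  130  112 6310] [0.646 0.049 0.07 ] [0.863 0.35  0.313]
[ 0 56 31 11 68] [0.885 0.543 0.071] [0.895 0.593 0.112]
[ 0 76 20  6 33] [0.843 0.569 0.07 ] [0.849 0.597 0.097]
[ 123  199   88   59 1260] [0.418 0.073 0.07 ] [0.545 0.286 0.235]
0.07 402 [0.42 0.16 0.07] [0.72 0.31 0.11]
0.11 528 [0.44 0.07 0.11] [0.75 0.3  0.15]
0.15 1560 [0.44 0.07 0.15] [0.75 0.3  0.19]
0.19 1213 [0.46 0.08 0.19] [0.75 0.21 0.23]
0.23 419 [0.46 0.15 0.23] [0.75 0.24 0.27]
0.27 96 [0.74 0.2  0.27] [0.75 0.24 0.29]
[[0.654 0.149 0.013]
 [0.657 0.133 0.014]
 [0.66  0.119 0.01 ]
 [0.662 0.103 0.012]
 [0.665 0.087 0.015]
 [0.667 0.072 0.015]
 [0.67  0.057 0.014]]
far edge slope deg -10.544134744219729 -10.42746378997885
[[[ 0.556  0.66  -0.033]
  [ 0.556  0.659 -0.035]
  [   nan    nan    nan]
  ...
  [ 0.599 -0.72  -0.069]
  [ 0.598 -0.723 -0.068]
  [ 0.597 -0.72  -0.061]]

 [[ 0.556  0.66  -0.033]
  [ 0.556  0.659 -0.035]
  [   nan    nan    nan]
  ...
  [ 0.706 -1.191 -0.745]
  [ 0.602 -0.727 -0.074]
  [ 0.602 -0.728 -0.071]]

 [[ 0.556  0.66  -0.033]
  [ 0.556  0.659 -0.035]
  [   nan    nan    nan]
  ...
  [ 0.633 -0.848 -0.251]
  [ 0.632 -0.849 -0.248]
  [ 0.632 -0.852 -0.248]]

 ...

 [[ 0.561  0.662 -0.034]
  [ 0.561  0.659 -0.034]
  [ 0.562  0.661 -0.041]
  ...
  [ 0.639 -0.845 -0.247]
  [ 0.638 -0.847 -0.245]
  [ 0.637 -0.844 -0.236]]

 [[ 0.561  0.662 -0.034]
  [ 0.561  0.659 -0.034]
  [ 0.562  0.661 -0.041]
  ...
  [ 0.642 -0.845 -0.246]
  [ 0.641 -0.846 -0.242]
  [ 0.64  -0.844 -0.235]]

 [[ 0.561  0.662 -0.034]
  [ 0.561  0.659 -0.034]
  [ 0.562  0.661 -0.041]
  ...
  [ 0.642 -0.845 -0.246]
  [ 0.641 -0.846 -0.242]
  [ 0.64  -0.844 -0.235]]]
```

View pics/both.png

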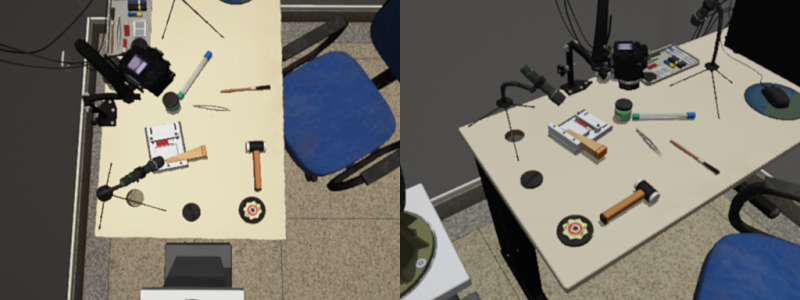

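```bash
python3 - <<'E'
import numpy as np
for f in("top0","scene0"):
    W=np.load(f+".npz")["W"];x,y,z=[W[...,i] for i in range(3)]
    k=(x>.4)&(x<.62)&(y>0.03)&(y<.32)&(z>.06)&(z<.3);P=W[k]
    for a in np.arange(.05,.3,.02):
        q=P[(P[:,1]>=a)&(P[:,1]<a+.02)]
        if len(q):print(f,round(a,2),len(q),q.min(0).round(3),q.max(0).round(3))
W=np.load("top0.npz")["W"];x,y,z=[W[...,i] for i in range(3)]
P=W[(x>.53)&(x<.62)&(y>-.06)&(y<.02)&(z>.03)]
for a in np.arange(-.05,.02,.007):
    q=P[(P[:,1]>=a)&(P[:,1]<a+.007)]
    if len(q):print(round(a,3),len(q),q[:,0].min().round(3),q[:,0].max().round(3),np.median(q[:,2]).round(3))
E
```

```text
top0 0.07 136 [0.505 0.073 0.149] [0.544 0.09  0.174]
top0 0.09 194 [0.497 0.09  0.146] [0.545 0.11  0.189]
top0 0.11 214 [0.478 0.11  0.165] [0.531 0.13  0.211]
top0 0.13 225 [0.463 0.13  0.164] [0.51  0.15  0.231]
top0 0.15 128 [0.46  0.15  0.213] [0.493 0.17  0.235]
top0 0.17 30 [0.454 0.17  0.166] [0.469 0.19  0.223]
top0 0.19 57 [0.448 0.19  0.156] [0.464 0.21  0.172]
top0 0.21 54 [0.442 0.21  0.152] [0.458 0.23  0.167]
top0 0.23 99 [0.42  0.231 0.065] [0.462 0.25  0.158]
top0 0.25 137 [0.418 0.25  0.067] [0.466 0.27  0.139]
top0 0.27 79 [0.418 0.27  0.065] [0.464 0.287 0.075]
scene0 0.07 218 [0.503 0.07  0.137] [0.547 0.09  0.176]
scene0 0.09 222 [0.495 0.09  0.145] [0.541 0.11  0.191]
scene0 0.11 257 [0.478 0.11  0.169] [0.518 0.13  0.212]
scene0 0.13 286 [0.462 0.13  0.16 ] [0.51  0.15  0.232]
scene0 0.15 127 [0.459 0.15  0.161] [0.483 0.17  0.235]
scene0 0.17 60 [0.455 0.17  0.159] [0.474 0.19  0.174]
scene0 0.19 51 [0.447 0.191 0.153] [0.465 0.21  0.171]
scene0 0.21 42 [0.44  0.21  0.141] [0.455 0.23  0.163]
scene0 0.23 125 [0.422 0.231 0.06 ] [0.462 0.25  0.155]
scene0 0.25 192 [0.419 0.25  0.066] [0.467 0.27  0.135]
scene0 0.27 36 [0.42  0.27  0.065] [0.463 0.285 0.072]
-0.043 30 0.559 0.593 0.041
-0.036 43 0.559 0.593 0.041
-0.029 33 0.556 0.591 0.041
-0.022 37 0.556 0.589 0.041
-0.015 40 0.553 0.586 0.041
-0.008 37 0.553 0.583 0.042
-0.001 37 0.551 0.581 0.041
0.006 34 0.549 0.576 0.041
0.013 37 0.531 0.573 0.041
```

Request:
{"op": "step_arm", "data": {
  "plan": [
    {"dz": -0.4, "dx": -0.1},
    {"dz": -0.4, "dx": -0.1},
    {"rz": -0.05}
  ],
  "grip_force": 60
}}

```text
$.plan[0]: bad value
```

The lamp tip is at x .503–.547, y ≥ .07 and z .137–.176, so I'll carry the gripper above it.

Request:
{"op": "step_arm", "data": {
  "plan": [
    {"dx": 0, "dy": 0, "dz": -0.4, "rx": 0, "ry": 0, "rz": -0.0645, "claw": 0},
    {"dx": 0, "dy": 0, "dz": -0.4, "rx": 0, "ry": 0, "rz": -0.0645, "claw": 0},
    {"dx": 0, "dy": 0, "dz": 0, "rx": 0, "ry": 0, "rz": -0.0645, "claw": 0},
    {"dx": -0.21, "dy": -0.42, "dz": 0, "rx": 0, "ry": 0, "rz": 0, "claw": 0},
    {"dx": -0.21, "dy": -0.42, "dz": 0, "rx": 0, "ry": 0, "rz": 0, "claw": 0},
    {"dx": -0.21, "dy": -0.42, "dz": 0, "rx": 0, "ry": 0, "rz": 0, "claw": 0},
    {"dx": -0.21, "dy": -0.42, "dz": 0, "rx": 0, "ry": 0, "rz": 0, "claw": 0},
    {"dx": -0.21, "dy": -0.42, "dz": 0, "rx": 0, "ry": 0, "rz": 0, "claw": 0}
  ],
  "grip_force": 60
}}

```text
time_s: 1.9
ee_pos: [0.2545, 0.3257, 0.3026]
eef_rot: [3.141, 0.0, -3.093]
force: [1.8, 0.2, 0.3]
grip_width: 0.0941
grip_force: 0.0
```

Request:
{"op": "step_arm", "data": {
  "plan": [
    {"dx": -0.21, "dy": -0.42, "dz": 0, "rx": 0, "ry": 0, "rz": 0, "claw": 0},
    {"dx": -0.21, "dy": -0.42, "dz": 0, "rx": 0, "ry": 0, "rz": 0, "claw": 0},
    {"dx": -0.21, "dy": -0.42, "dz": 0, "rx": 0, "ry": 0, "rz": 0, "claw": 0},
    {"dx": -0.21, "dy": -0.42, "dz": 0, "rx": 0, "ry": 0, "rz": 0, "claw": 0},
    {"dx": -0.21, "dy": -0.42, "dz": 0, "rx": 0, "ry": 0, "rz": 0, "claw": 0},
    {"dx": -0.21, "dy": -0.42, "dz": 0, "rx": 0, "ry": 0, "rz": 0, "claw": 0.2},
    {"dx": -0.21, "dy": -0.42, "dz": 0, "rx": 0, "ry": 0, "rz": 0, "claw": 0.3},
    {"dx": -0.21, "dy": -0.42, "dz": 0.2, "rx": 0, "ry": 0, "rz": 0, "claw": 0.3},
    {"dx": -0.21, "dy": -0.42, "dz": 0.4, "rx": 0, "ry": 0, "rz": 0, "claw": 0.3},
    {"dx": 0, "dy": 0, "dz": 0.4, "rx": 0, "ry": 0, "rz": 0, "claw": 0.3}
  ]
}}

```text
time_s: 2.9
ee_pos: [0.4578, -0.0358, 0.2098]
eef_rot: [-3.141, 0.002, -3.097]
force: [1.6, 0.4, -0.6]
grip_width: 0.0659
grip_force: 0.0
```

Request:
{"op": "step_arm", "data": {
  "plan": [
    {"dx": -0.18, "dy": -0.325, "dz": 0.1, "rx": 0, "ry": 0, "rz": 0, "claw": 0.4},
    {"dx": -0.18, "dy": -0.325, "dz": 0.2, "rx": 0, "ry": 0, "rz": 0, "claw": 0.4},
    {"dx": -0.18, "dy": -0.325, "dz": 0.2, "rx": 0, "ry": 0, "rz": 0, "claw": 0.4},
    {"dx": -0.18, "dy": -0.325, "dz": 0.2, "rx": 0, "ry": 0, "rz": 0, "claw": 0.4},
    {"dx": -0.18, "dy": -0.325, "dz": 0.2, "rx": 0, "ry": 0, "rz": 0, "claw": 0.4},
    {"dx": 0, "dy": 0, "dz": 0.2, "rx": 0, "ry": 0, "rz": 0, "claw": 0.4},
    {"dx": 0, "dy": 0, "dz": 0, "rx": 0, "ry": 0, "rz": 0, "claw": 0.4},
    {"dx": 0, "dy": 0, "dz": 0, "rx": 0, "ry": 0, "rz": 0, "claw": 0.4}
  ]
}}

```text
time_s: 3.7
ee_pos: [0.5539, -0.1901, 0.1009]
eef_rot: [3.141, -0.0, -3.093]
force: [-0.2, -0.6, 0.1]
grip_width: 0.0565
grip_force: 0.0
```

Request:
{"op": "step_arm", "data": {
  "plan": [
    {"dx": -0.02, "dy": -0.1, "dz": 0.3, "rx": 0, "ry": 0, "rz": 0, "claw": 0.4},
    {"dx": 0, "dy": 0, "dz": 0.3, "rx": 0, "ry": 0, "rz": 0, "claw": 0.4},
    {"dx": 0, "dy": 0, "dz": 0.19, "rx": 0, "ry": 0, "rz": 0, "claw": 0.4},
    {"dx": 0, "dy": 0, "dz": 0, "rx": 0, "ry": 0, "rz": 0, "claw": 0.4},
    {"dx": 0, "dy": 0, "dz": 0, "rx": 0, "ry": 0, "rz": 0, "claw": 0.4}
  ]
}}

```text
time_s: 4.2
ee_pos: [0.5572, -0.2002, 0.0233]
eef_rot: [-3.141, 0.002, -3.093]
force: [0.3, -0.7, 0.4]
grip_width: 0.0567
grip_force: 0.0
```

```bash
python3 - <<'E'
from h import *
p=viewer.camera("scene");a=p["img"][:,:,::-1][205:305,235:355];cv2.imwrite("pics/g1.png",cv2.resize(a,None,fx=5,fy=5,interpolation=2))
E
```

```text
(no output)
```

View pics/g1.png

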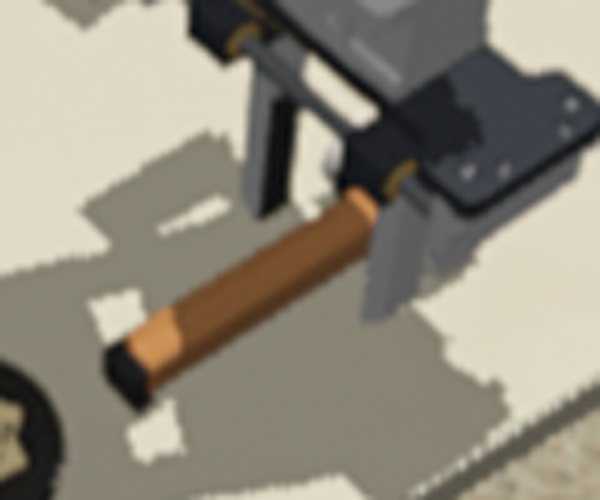

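The fingers at (265,190) and (385,290) straddle the handle just behind the head, so I'll close and lift.

Request:
{"op": "step_arm", "data": {
  "plan": [
    {"dx": 0, "dy": 0, "dz": 0, "rx": 0, "ry": 0, "rz": 0, "claw": 1},
    {"dx": 0, "dy": 0, "dz": 0, "rx": 0, "ry": 0, "rz": 0, "claw": 1},
    {"dx": 0, "dy": 0, "dz": 0, "rx": 0, "ry": 0, "rz": 0, "claw": 1},
    {"dx": 0, "dy": 0, "dz": 0, "rx": 0, "ry": 0, "rz": 0, "claw": 1},
    {"dx": 0, "dy": 0, "dz": 0, "rx": 0, "ry": 0, "rz": 0, "claw": 1},
    {"dx": 0, "dy": 0, "dz": 0, "rx": 0, "ry": 0, "rz": 0, "claw": 1}
  ],
  "grip_force": 60
}}

```text
time_s: 4.85
ee_pos: [0.5566, -0.2005, 0.0216]
eef_rot: [-3.141, 0.0, -3.093]
force: [0.2, -1.3, 2.6]
grip_width: 0.0193
grip_force: 59.9
```

Request:
{"op": "step_arm", "data": {
  "plan": [
    {"dx": 0, "dy": 0, "dz": -0.15, "rx": 0, "ry": 0, "rz": 0, "claw": 1},
    {"dx": 0, "dy": 0, "dz": -0.15, "rx": 0, "ry": 0, "rz": -0.0855, "claw": 1},
    {"dx": -0.03, "dy": 0.3, "dz": 0, "rx": 0, "ry": 0, "rz": 0, "claw": 1},
    {"dx": -0.03, "dy": 0.3, "dz": 0, "rx": 0, "ry": 0, "rz": 0, "claw": 1},
    {"dx": -0.04, "dy": 0.3, "dz": 0, "rx": 0, "ry": 0, "rz": 0, "claw": 1},
    {"dx": 0, "dy": 0, "dz": 0.2, "rx": 0, "ry": 0, "rz": 0, "claw": 1},
    {"dx": 0, "dy": 0, "dz": 0, "rx": 0, "ry": 0, "rz": 0, "claw": 1},
    {"dx": 0, "dy": 0, "dz": 0, "rx": 0, "ry": 0, "rz": 0, "claw": 1},
    {"dx": 0, "dy": 0, "dz": 0, "rx": 0, "ry": 0, "rz": 0, "claw": 1}
  ]
}}

```text
time_s: 5.75
ee_pos: [0.5504, -0.1107, 0.0324]
eef_rot: [-3.141, 0.001, -2.96]
force: [0.0, -0.8, -2.0]
grip_width: 0.02
grip_force: 59.9
```

```bash
python3 - <<'E'
from h import *
p=viewer.camera("scene");a=p["img"][:,:,::-1][130:250,180:330];cv2.imwrite("pics/s1.png",cv2.resize(a,None,fx=5,fy=5,interpolation=2))
W=cloud(p);hsv=cv2.cvtColor(p["img"],cv2.COLOR_RGB2HSV)
x,y,z=[W[...,i] for i in range(3)]
o=(hsv[...,0]<14)&(hsv[...,0]>4)&(hsv[...,1]>170)&(abs(x-.575)<.03)&(abs(y+.04)<.015)
print("orange",o.sum(),np.median(W[o],0).round(4),np.percentile(W[o],5,0).round(3),np.percentile(W[o],95,0).round(3))
w=(p["img"].min(-1)>120)&(abs(x-.585)<.06)&(y<-.06)&(y>-.16)&(z>.008)
if w.any():print("white",w.sum(),np.median(W[w],0).round(4),np.percentile(W[w],5,0).round(3),np.percentile(W[w],95,0).round(3))
o=telemetry.get_obs();print(o["force"],o["ee_pos"],o["moment"])
E
```

```text
orange 27 [ 0.5639 -0.0415  0.029 ] [ 0.56  -0.044  0.02 ] [ 0.571 -0.04   0.04 ]
white 187 [ 0.575  -0.145   0.2024] [ 0.528 -0.153  0.035] [ 0.587 -0.097  0.205]
[ 0.08308609  0.32020107 -2.65681746] [ 0.5503397  -0.11064644  0.03230945] [-0.00282173  0.04573103 -0.00580049]
```

View pics/s1.png

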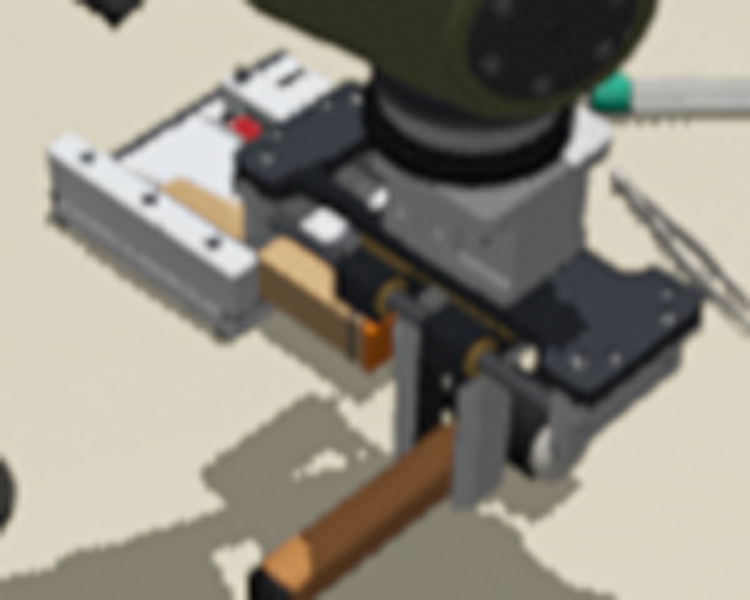

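Request:
{"op": "step_arm", "data": {
  "plan": [
    {"dx": 0, "dy": 0.1, "dz": 0.02, "rx": 0, "ry": 0, "rz": 0, "claw": 1},
    {"dx": 0, "dy": 0.1, "dz": 0, "rx": 0, "ry": 0, "rz": 0, "claw": 1},
    {"dx": 0, "dy": 0.03, "dz": 0, "rx": 0, "ry": 0, "rz": 0, "claw": 1},
    {"dx": 0, "dy": 0.02, "dz": 0, "rx": 0, "ry": 0, "rz": 0, "claw": 1},
    {"dx": 0, "dy": 0.02, "dz": 0, "rx": 0, "ry": 0, "rz": 0, "claw": 1},
    {"dx": 0, "dy": 0.02, "dz": 0, "rx": 0, "ry": 0, "rz": 0, "claw": 1},
    {"dx": 0, "dy": 0.02, "dz": 0, "rx": 0, "ry": 0, "rz": 0, "claw": 1},
    {"dx": 0, "dy": 0.02, "dz": 0, "rx": 0, "ry": 0, "rz": 0, "claw": 1}
  ]
}}

```text
time_s: 6.6
ee_pos: [0.544, -0.0782, 0.0295]
eef_rot: [-3.14, -0.0, -2.959]
force: [-0.4, -9.4, -1.6]
grip_width: 0.0196
grip_force: 59.9
```

Request:
{"op": "step_arm", "data": {
  "plan": [
    {"dx": 0, "dy": -0.08, "dz": 0, "rx": 0, "ry": 0, "rz": 0, "claw": 1},
    {"dx": 0, "dy": -0.08, "dz": 0, "rx": 0, "ry": 0, "rz": 0, "claw": 1},
    {"dx": 0, "dy": 0, "dz": 0, "rx": 0, "ry": 0, "rz": 0, "claw": 1},
    {"dx": 0, "dy": 0.1, "dz": 0, "rx": 0, "ry": 0, "rz": 0, "claw": 1},
    {"dx": 0, "dy": 0.05, "dz": 0, "rx": 0, "ry": 0, "rz": 0, "claw": 1},
    {"dx": 0, "dy": 0.02, "dz": 0, "rx": 0, "ry": 0, "rz": 0, "claw": 1},
    {"dx": 0, "dy": 0.02, "dz": 0, "rx": 0, "ry": 0, "rz": 0, "claw": 1},
    {"dx": 0, "dy": 0.02, "dz": 0, "rx": 0, "ry": 0, "rz": 0, "claw": 1},
    {"dx": 0, "dy": 0.02, "dz": 0, "rx": 0, "ry": 0, "rz": 0, "claw": 1}
  ]
}}

```text
time_s: 7.5
ee_pos: [0.5425, -0.0709, 0.0294]
eef_rot: [-3.14, -0.001, -2.959]
force: [-1.2, -8.4, -3.3]
grip_width: 0.0197
grip_force: 59.9
```

Request:
{"op": "step_arm", "data": {
  "plan": [
    {"dx": 0, "dy": -0.08, "dz": 0, "rx": 0, "ry": 0, "rz": 0, "claw": 1},
    {"dx": 0, "dy": -0.04, "dz": 0, "rx": 0, "ry": 0, "rz": 0, "claw": 1},
    {"dx": 0, "dy": 0, "dz": 0, "rx": 0, "ry": 0, "rz": 0, "claw": 1},
    {"dx": 0, "dy": 0.08, "dz": 0, "rx": 0, "ry": 0, "rz": 0, "claw": 1},
    {"dx": 0, "dy": 0.03, "dz": 0, "rx": 0, "ry": 0, "rz": 0, "claw": 1},
    {"dx": 0, "dy": 0.02, "dz": 0, "rx": 0, "ry": 0, "rz": 0, "claw": 1},
    {"dx": 0, "dy": 0.02, "dz": 0, "rx": 0, "ry": 0, "rz": 0, "claw": 1},
    {"dx": 0, "dy": 0.01, "dz": 0, "rx": 0, "ry": 0, "rz": 0, "claw": 1}
  ]
}}

```text
time_s: 8.3
ee_pos: [0.5419, -0.0671, 0.0294]
eef_rot: [-3.14, -0.0, -2.959]
force: [-0.4, -8.5, -2.7]
grip_width: 0.0196
grip_force: 59.9
```

Request:
{"op": "step_arm", "data": {
  "plan": [
    {"dx": 0, "dy": -0.08, "dz": 0, "rx": 0, "ry": 0, "rz": 0, "claw": 1},
    {"dx": 0, "dy": -0.04, "dz": 0, "rx": 0, "ry": 0, "rz": 0, "claw": 1},
    {"dx": 0, "dy": 0, "dz": 0, "rx": 0, "ry": 0, "rz": 0, "claw": 1},
    {"dx": 0, "dy": 0.08, "dz": 0, "rx": 0, "ry": 0, "rz": 0, "claw": 1},
    {"dx": 0, "dy": 0.03, "dz": 0, "rx": 0, "ry": 0, "rz": 0, "claw": 1},
    {"dx": 0, "dy": 0.02, "dz": 0, "rx": 0, "ry": 0, "rz": 0, "claw": 1},
    {"dx": 0, "dy": 0.02, "dz": 0, "rx": 0, "ry": 0, "rz": 0, "claw": 1},
    {"dx": 0, "dy": 0.01, "dz": 0, "rx": 0, "ry": 0, "rz": 0, "claw": 1}
  ]
}}

```text
time_s: 9.1
ee_pos: [0.5411, -0.0632, 0.0294]
eef_rot: [-3.14, -0.0, -2.959]
force: [-0.9, -8.4, -3.2]
grip_width: 0.0196
grip_force: 59.9
```

Request:
{"op": "step_arm", "data": {
  "plan": [
    {"dx": 0, "dy": -0.08, "dz": 0, "rx": 0, "ry": 0, "rz": 0, "claw": 1},
    {"dx": 0, "dy": -0.04, "dz": 0, "rx": 0, "ry": 0, "rz": 0, "claw": 1},
    {"dx": 0, "dy": 0, "dz": 0, "rx": 0, "ry": 0, "rz": 0, "claw": 1},
    {"dx": 0, "dy": 0.08, "dz": 0, "rx": 0, "ry": 0, "rz": 0, "claw": 1},
    {"dx": 0, "dy": 0.03, "dz": 0, "rx": 0, "ry": 0, "rz": 0, "claw": 1},
    {"dx": 0, "dy": 0.02, "dz": 0, "rx": 0, "ry": 0, "rz": 0, "claw": 1},
    {"dx": 0, "dy": 0.02, "dz": 0, "rx": 0, "ry": 0, "rz": 0, "claw": 1},
    {"dx": 0, "dy": 0.01, "dz": 0, "rx": 0, "ry": 0, "rz": 0, "claw": 1}
  ]
}}

```text
time_s: 9.9
ee_pos: [0.5404, -0.0595, 0.0295]
eef_rot: [-3.14, -0.0, -2.959]
force: [-1.1, -12.6, -3.4]
grip_width: 0.0195
grip_force: 60.0
```

Resistance is climbing, so from here I'll use 1 mm increments.

Request:
{"op": "step_arm", "data": {
  "plan": [
    {"dx": 0, "dy": -0.08, "dz": 0, "rx": 0, "ry": 0, "rz": 0, "claw": 1},
    {"dx": 0, "dy": -0.04, "dz": 0, "rx": 0, "ry": 0, "rz": 0, "claw": 1},
    {"dx": 0, "dy": 0, "dz": 0, "rx": 0, "ry": 0, "rz": 0, "claw": 1},
    {"dx": 0, "dy": 0.07, "dz": 0, "rx": 0, "ry": 0, "rz": 0, "claw": 1},
    {"dx": 0, "dy": 0.03, "dz": 0, "rx": 0, "ry": 0, "rz": 0, "claw": 1},
    {"dx": 0, "dy": 0.01, "dz": 0, "rx": 0, "ry": 0, "rz": 0, "claw": 1},
    {"dx": 0, "dy": 0.01, "dz": 0, "rx": 0, "ry": 0, "rz": 0, "claw": 1},
    {"dx": 0, "dy": 0.005, "dz": 0, "rx": 0, "ry": 0, "rz": 0, "claw": 1}
  ]
}}

```text
time_s: 10.7
ee_pos: [0.5404, -0.0594, 0.0295]
eef_rot: [-3.14, -0.0, -2.959]
force: [-0.7, -13.6, -2.9]
grip_width: 0.0196
grip_force: 60.0
```

Request:
{"op": "step_arm", "data": {
  "plan": [
    {"dx": 0, "dy": -0.08, "dz": 0, "rx": 0, "ry": 0, "rz": 0, "claw": 1},
    {"dx": 0, "dy": -0.04, "dz": 0, "rx": 0, "ry": 0, "rz": 0, "claw": 1},
    {"dx": 0, "dy": 0, "dz": 0, "rx": 0, "ry": 0, "rz": 0, "claw": 1},
    {"dx": 0, "dy": 0.07, "dz": 0, "rx": 0, "ry": 0, "rz": 0, "claw": 1},
    {"dx": 0, "dy": 0.03, "dz": 0, "rx": 0, "ry": 0, "rz": 0, "claw": 1},
    {"dx": 0, "dy": 0.01, "dz": 0, "rx": 0, "ry": 0, "rz": 0, "claw": 1},
    {"dx": 0, "dy": 0.01, "dz": 0, "rx": 0, "ry": 0, "rz": 0, "claw": 1},
    {"dx": 0, "dy": 0.005, "dz": 0, "rx": 0, "ry": 0, "rz": 0, "claw": 1},
    {"dx": 0, "dy": 0, "dz": 0, "rx": 0, "ry": 0, "rz": 0, "claw": 1}
  ]
}}

```text
time_s: 11.6
ee_pos: [0.5403, -0.059, 0.0295]
eef_rot: [-3.139, -0.0, -2.959]
force: [-0.5, -13.1, -3.0]
grip_width: 0.0195
grip_force: 60.0
```

Request:
{"op": "step_arm", "data": {
  "plan": [
    {"dx": 0, "dy": -0.08, "dz": 0, "rx": 0, "ry": 0, "rz": 0, "claw": 1},
    {"dx": 0, "dy": -0.04, "dz": 0, "rx": 0, "ry": 0, "rz": 0, "claw": 1},
    {"dx": 0, "dy": 0, "dz": 0, "rx": 0, "ry": 0, "rz": 0, "claw": 1},
    {"dx": 0, "dy": 0.07, "dz": 0, "rx": 0, "ry": 0, "rz": 0, "claw": 1},
    {"dx": 0, "dy": 0.03, "dz": 0, "rx": 0, "ry": 0, "rz": 0, "claw": 1},
    {"dx": 0, "dy": 0.01, "dz": 0, "rx": 0, "ry": 0, "rz": 0, "claw": 1},
    {"dx": 0, "dy": 0.01, "dz": 0, "rx": 0, "ry": 0, "rz": 0, "claw": 1},
    {"dx": 0, "dy": 0.007, "dz": 0, "rx": 0, "ry": 0, "rz": 0, "claw": 1},
    {"dx": 0, "dy": 0, "dz": 0, "rx": 0, "ry": 0, "rz": 0, "claw": 1}
  ]
}}

```text
time_s: 12.5
ee_pos: [0.5402, -0.0584, 0.0295]
eef_rot: [-3.139, -0.0, -2.959]
force: [-0.2, -15.6, -3.7]
grip_width: 0.0196
grip_force: 60.0
```

Request:
{"op": "step_arm", "data": {
  "plan": [
    {"dx": 0, "dy": -0.08, "dz": 0, "rx": 0, "ry": 0, "rz": 0, "claw": 1},
    {"dx": 0, "dy": -0.04, "dz": 0, "rx": 0, "ry": 0, "rz": 0, "claw": 1},
    {"dx": 0, "dy": 0, "dz": 0, "rx": 0, "ry": 0, "rz": 0, "claw": 1},
    {"dx": 0, "dy": 0.07, "dz": 0, "rx": 0, "ry": 0, "rz": 0, "claw": 1},
    {"dx": 0, "dy": 0.03, "dz": 0, "rx": 0, "ry": 0, "rz": 0, "claw": 1},
    {"dx": 0, "dy": 0.01, "dz": 0, "rx": 0, "ry": 0, "rz": 0, "claw": 1},
    {"dx": 0, "dy": 0.009, "dz": 0, "rx": 0, "ry": 0, "rz": 0, "claw": 1},
    {"dx": 0, "dy": 0, "dz": 0, "rx": 0, "ry": 0, "rz": 0, "claw": 1}
  ]
}}

```text
time_s: 13.3
ee_pos: [0.5402, -0.0584, 0.0295]
eef_rot: [-3.139, -0.0, -2.959]
force: [0.0, -15.1, -3.5]
grip_width: 0.0196
grip_force: 60.0
```

Request:
{"op": "step_arm", "data": {
  "plan": [
    {"dx": 0, "dy": -0.1, "dz": 0, "rx": 0, "ry": 0, "rz": 0, "claw": 1},
    {"dx": 0, "dy": -0.3, "dz": 0, "rx": 0, "ry": 0, "rz": 0, "claw": 1},
    {"dx": 0, "dy": -0.4, "dz": 0, "rx": 0, "ry": 0, "rz": 0, "claw": 1},
    {"dx": 0, "dy": -0.4, "dz": 0, "rx": 0, "ry": 0, "rz": 0, "claw": 1},
    {"dx": 0, "dy": -0.2, "dz": 0, "rx": 0, "ry": 0, "rz": 0, "claw": 1},
    {"dx": 0, "dy": 0, "dz": 0, "rx": 0, "ry": 0, "rz": 0, "claw": 1},
    {"dx": 0, "dy": 0, "dz": 0.03, "rx": 0, "ry": 0, "rz": 0, "claw": 1},
    {"dx": 0, "dy": 0, "dz": 0.03, "rx": 0, "ry": 0, "rz": 0, "claw": 1},
    {"dx": 0, "dy": 0, "dz": 0.01, "rx": 0, "ry": 0, "rz": 0, "claw": 1},
    {"dx": 0, "dy": 0, "dz": 0, "rx": 0, "ry": 0, "rz": 0, "claw": 1}
  ]
}}

```text
time_s: 14.3
ee_pos: [0.5656, -0.1941, 0.0222]
eef_rot: [3.141, -0.0, -2.958]
force: [0.8, 0.1, -2.0]
grip_width: 0.0195
grip_force: 59.9
```

Request:
{"op": "step_arm", "data": {
  "plan": [
    {"dx": 0, "dy": 0, "dz": 0.007, "rx": 0, "ry": 0, "rz": 0, "claw": 1},
    {"dx": 0, "dy": 0, "dz": 0, "rx": 0, "ry": 0, "rz": 0, "claw": 1}
  ]
}}

```text
time_s: 14.5
ee_pos: [0.5657, -0.1948, 0.0217]
eef_rot: [-3.142, 0.0, -2.959]
force: [-0.9, -0.1, -1.5]
grip_width: 0.0195
grip_force: 59.9
```

Request:
{"op": "step_arm", "data": {
  "plan": [
    {"dx": 0, "dy": 0, "dz": 0.005, "rx": 0, "ry": 0, "rz": 0, "claw": 1},
    {"dx": 0, "dy": 0, "dz": 0, "rx": 0, "ry": 0, "rz": 0, "claw": 0.75},
    {"dx": 0, "dy": 0, "dz": 0, "rx": 0, "ry": 0, "rz": 0, "claw": 0.6},
    {"dx": 0, "dy": 0, "dz": 0, "rx": 0, "ry": 0, "rz": 0, "claw": 0.5},
    {"dx": 0, "dy": 0, "dz": 0, "rx": 0, "ry": 0, "rz": 0, "claw": 0.45},
    {"dx": 0, "dy": 0, "dz": -0.2, "rx": 0, "ry": 0, "rz": 0, "claw": 0.45},
    {"dx": 0, "dy": 0, "dz": -0.4, "rx": 0, "ry": 0, "rz": 0, "claw": 0.45},
    {"dx": 0, "dy": 0, "dz": -0.4, "rx": 0, "ry": 0, "rz": 0, "claw": 0.45},
    {"dx": 0, "dy": -0.2, "dz": -0.4, "rx": 0, "ry": 0, "rz": 0, "claw": 0.45},
    {"dx": 0, "dy": 0, "dz": -0.3, "rx": 0, "ry": 0, "rz": 0, "claw": 0.45}
  ]
}}

```text
time_s: 15.5
ee_pos: [0.5696, -0.2162, 0.1941]
eef_rot: [-3.14, 0.002, -2.96]
force: [0.5, 0.1, -0.1]
grip_width: 0.0517
grip_force: 0.0
```

```bash
python3 - <<'E'
from h import *
print(telemetry.get_obs()["ee_pos"])
p=viewer.camera("scene");cv2.imwrite("pics/e1.png",cv2.resize(p["img"][:,:,::-1][110:320,140:420],None,fx=2.8,fy=2.8,interpolation=2))
E
```

```text
[ 0.56963301 -0.21617366  0.19405676]
```

View pics/e1.png

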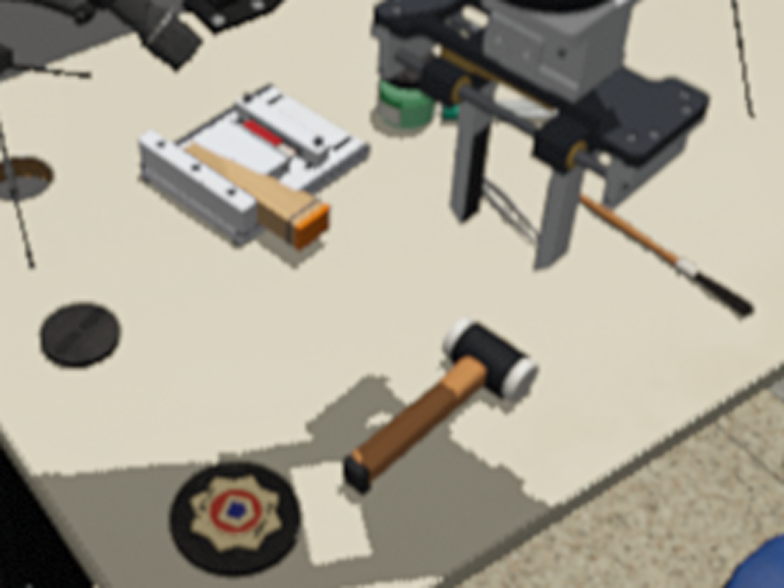

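The wedge butt has moved in to (312,228), the mallet lies flat at (430,405), and nothing else has moved. I'm handing in.

```bash
python3 -c "
from station import hand_in
print(hand_in())"
```

```text
the job is handed in; nothing more can be done
None
```

I handed the job in. The wedge went in with separate light taps until it resisted at about 15 N (13–18 N counts as tight), and one last tap at about 15 N left the mallet stopping at the same point. The mallet lies flat, clear of the clamp; nothing else looked disturbed, and hand-in returned no verdict.

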